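# Clear, load and index the sample turntable

## Task

Pick the pumice lumps off the turntable and put them all in the clear waste tub, then pull the spring plunger's black knob, turn the table counter-clockwise (seen from above) to the next hole and let the pin drop in to lock. Now load the glass jars from the grey tray, each upright in the middle of a black pad of its own, gripping the glass lightly (about 10 N, never more than 25 N) and never tipping it, and then turn the table on by one more hole in the same way so that it ends locked with the jars still on their pads. Leave everything else on the bench alone.

Things in the scene. Friction and masses are not known exactly. Their poses are not given: they have to be found in the camera images.
- turntable (a joint): angle (rad) of the aluminium deck, counter-clockwise from above positive: disc 250 mm across, flat top 60 mm above the table, a thin rim 6 mm higher at its edge. Starts locked at 0 (hole 0); hole 1 is at 0.785, hole 2 at 1.571, hole 3 (not wanted) at 2.356; stops -0.15, 2.51. Lightly braked (1 N at the knob), stays where left; cannot turn while the pin is in a hole
- plunger (a joint): lift (m) of the spring plunger: 0 = pin down in a hole (locked), 0.011 = pin riding on the index ring, 0.016 = upper stop. Spring pushes down, 4.5 N at 0, 8.5 N at 0.016; lift above 0.012 to turn freely. Let go between holes, the pin rides on the ring and drops into the next hole it passes (holes 13 mm wide, pin 9 mm, round-ended)
- knob (a point): middle of the grip of the plunger's black knob (moves with it): upright cylinder 24 mm across, 15 mm below to 14 mm above this point, then a cap 30 mm across, 7 mm thick. At rest 84 mm above the table. It sits on a steel arm fixed to the deck, 155 mm from its axis: lifted and carried round, it turns the deck. A collar 30 mm across ends 17 mm below this point; the deck rim is 29 mm inward, 18 mm lower
- stage_center (a point): on the deck's vertical axis, at the height of the deck's top (60 mm above the table); belongs to the fixed base, a round grey plate 354 mm across and 12 mm thick. Its axes do not turn with the deck
- hole1 (a point): mouth of hole 1 in the fixed steel index ring (155 mm radius, top 23 mm above the table), the next one counter-clockwise seen from above, 45 degrees on from hole 0, where the pin starts
- hole2 (a point): mouth of hole 2, the one after it (90 degrees from hole 0)
- pad0 (a point): centre of one of the three flush black round pads (68 mm across, 68 mm from the deck's axis) on the deck's top; turns with the deck
- pad1 (a point): centre of one of the three flush black round pads (68 mm across, 68 mm from the deck's axis) on the deck's top; turns with the deck
- pad2 (a point): centre of one of the three flush black round pads (68 mm across, 68 mm from the deck's axis) on the deck's top; turns with the deck
- lump0: a rough grey lump of pumice gravel about 34 x 28 x 23 mm, 30 g, at first lying on the deck; origin at the middle of its underside, x along its length, z up at first. May be absent
- lump1: a rough grey lump of pumice gravel about 34 x 28 x 23 mm, 30 g, at first lying on the deck; origin at the middle of its underside, x along its length, z up at first. May be absent
- lump2: a rough grey lump of pumice gravel about 34 x 28 x 23 mm, 30 g, at first lying on the deck; origin at the middle of its underside, x along its length, z up at first. May be absent
- lump3: a rough grey lump of pumice gravel about 34 x 28 x 23 mm, 30 g, at first lying on the deck; origin at the middle of its underside, x along its length, z up at first. May be absent
- jar0: a squat closed glass jar with a white lid and gravel inside: an upright cylinder 56 mm in diameter (lid 55 mm), 48 mm tall, about 110 g, at first on the grey tray; origin at the centre of its underside, z up. May be absent
- jar1: a squat closed glass jar with a white lid and gravel inside: an upright cylinder 56 mm in diameter (lid 55 mm), 48 mm tall, about 110 g, at first on the grey tray; origin at the centre of its underside, z up. May be absent
- jar2: a squat closed glass jar with a white lid and gravel inside: an upright cylinder 56 mm in diameter (lid 55 mm), 48 mm tall, about 110 g, at first on the grey tray; origin at the centre of its underside, z up. May be absent
- tub: open waste tub of clear plastic with blue grips and a little gravel in the bottom, 200 (its x) x 150 (its y) x 75 mm high outside, walls and floor 4 mm; origin at the centre of its underside; fixed to the table
- tray: grey tray 180 (its x) x 170 (its y) mm, 12 mm high, walls and floor 5 mm, on which the jars stand around x, y = (-45, 35), (45, 35) and (0, -45) mm, some 90 mm apart; origin at the centre of its underside; fixed
- reagent: bystander to be left alone: amber bottle 52 mm across, 120 mm tall; origin on its underside
- petri: bystander to be left alone: glass dish 90 mm across, 30 mm tall; origin on its underside
- beaker: bystander to be left alone: white mug 68 mm across, 85 mm tall; origin on its underside
- stopper: bystander to be left alone: rubber stopper 40 mm across, 30 mm tall; origin on its underside
- weight: bystander to be left alone: brass weight 36 mm across, 36 mm tall; origin on its underside
- pot: bystander to be left alone: terracotta pot 72 mm across, 62 mm tall, with reeds about 190 mm tall; origin on its underside
Not all that is in view belongs to the job. Leave any pink look-alike of the jar1 alone. What is shaped like the jar0 but pink is not meant.

How it is judged:
On the way, in this order (a step that is already met when the one before it is completed fails the run):
1. all lumps are in the waste tub (x of lump0 in the frame of tub between -0.098 and 0.098 m and y of lump0 in the frame of tub between -0.073 and 0.073 m and z of each of lump0, lump1, lump2, lump3 in the frame of tub below 0.07 m and x of lump1 in the frame of tub between -0.098 and 0.098 m and y of lump1 in the frame of tub between -0.073 and 0.073 m and x of lump2 in the frame of tub between -0.098 and 0.098 m and y of lump2 in the frame of tub between -0.073 and 0.073 m and x of lump3 in the frame of tub between -0.098 and 0.098 m and y of lump3 in the frame of tub between -0.073 and 0.073 m and linear speed of each of lump0, lump1, lump2, lump3 below 0.05 m/s), for 0.2 s.
2. the turntable is locked in hole 1 and let go, jars not loaded yet (value of joint turntable between 0.745 and 0.825 rad and value of joint plunger below 0.003 m and contact force between plunger and the fingers below 0.5 N), for 0.3 s.
3. with the table locked in hole 1, every jar stands upright on a pad, let go (value of joint turntable between 0.745 and 0.825 rad and value of joint plunger below 0.003 m and (horizontal distance between jar0 and pad0 below 0.012 m or horizontal distance between jar0 and pad1 below 0.012 m or horizontal distance between jar0 and pad2 below 0.012 m) and z of jar0 in the frame of stage_center between -0.004 and 0.005 m and angle between each of jar0, jar1, jar2's own z axis and vertical below 0.1 rad and linear speed of each of jar0, jar1, jar2 below 0.02 m/s and (horizontal distance between jar1 and pad0 below 0.012 m or horizontal distance between jar1 and pad1 below 0.012 m or horizontal distance between jar1 and pad2 below 0.012 m) and z of jar1 in the frame of stage_center between -0.004 and 0.005 m and (horizontal distance between jar2 and pad0 below 0.012 m or horizontal distance between jar2 and pad1 below 0.012 m or horizontal distance between jar2 and pad2 below 0.012 m) and z of jar2 in the frame of stage_center between -0.004 and 0.005 m and contact force between each of jar0, jar1, jar2 and the fingers below 0.3 N), for 0.3 s.
4. the turntable is locked in hole 2, let go (value of joint turntable between 1.53 and 1.61 rad and value of joint plunger below 0.003 m and contact force between plunger and the fingers below 0.5 N), for 0.3 s.
At the end, for the whole second after the job is handed in: Every lump lies in the tub below its rim; every jar stands upright at rest on the deck within 12 mm of the centre of a pad; the turntable is within 0.04 rad of hole 2 with the plunger down (under 3 mm) and still (all of step 1 and (horizontal distance between jar0 and pad0 below 0.012 m or horizontal distance between jar0 and pad1 below 0.012 m or horizontal distance between jar0 and pad2 below 0.012 m) and z of jar0 in the frame of stage_center between -0.004 and 0.005 m and angle between each of jar0, jar1, jar2's own z axis and vertical below 0.1 rad and linear speed of each of jar0, jar1, jar2 below 0.02 m/s and (horizontal distance between jar1 and pad0 below 0.012 m or horizontal distance between jar1 and pad1 below 0.012 m or horizontal distance between jar1 and pad2 below 0.012 m) and z of jar1 in the frame of stage_center between -0.004 and 0.005 m and (horizontal distance between jar2 and pad0 below 0.012 m or horizontal distance between jar2 and pad1 below 0.012 m or horizontal distance between jar2 and pad2 below 0.012 m) and z of jar2 in the frame of stage_center between -0.004 and 0.005 m and value of joint turntable between 1.53 and 1.61 rad and value of joint plunger below 0.003 m and velocity of joint turntable between -0.03 and 0.03 rad/s); the robot touches nothing.
It fails at once if a jar is gripped with more than 27 N a finger (55 N over both fingers) (contact force between any of jar0, jar1, jar2 and the fingers above 55 N).
It fails at once if a jar is tipped by more than 30 degrees (angle between any of jar0, jar1, jar2's own z axis and vertical above 0.52 rad).
It fails at once if a bystander is moved more than 4 cm (distance of any of reagent, petri, beaker, stopper, weight, pot from where it was at the start of the episode above 0.04 m).
Of lump0, lump1, lump2, lump3 only 2 to 4 are there at a start; the rules pass over those that are not, and their reading is None.
Of jar0, jar1, jar2 only 2 to 3 are there at a start; the rules pass over those that are not, and their reading is None.
At some moment in a run one of lump0, lump1, lump2, lump3 may be knocked a few centimetres aside while the robot is not near it.
It also fails if it takes over 210 s, if anything falls off the work surface, if the arm or the gripper's body presses on something with over 40 N, if the wrist force passes 120 N, or if a joint passes its speed limit or range.

## Robot

A 7-joint arm with a two-finger parallel gripper is mounted at the origin on the work surface. World frame = base frame: x ahead of the robot, y to its left, z up, the work surface at z = 0. Lengths are in m, angles in rad, forces in N, time in s.
With the tool pointing down it reaches from about 0.4 to 0.875 m from the base axis. Payload 6.5 kg.
Tool frame: the origin (TCP) lies at the very end of the fingers, on their centre line; the grasp point (between the pads) lies grasp_offset behind it (grasp_offset is the distance from the TCP to the grasp point, in m); y points along the fingers, z is the direction in which the jaws open and shut, and the axes are right-handed (so a half turn about y gives the same grasp; the last joint's range is limited). The gripper opens to 85 mm and grips with 20 to 120 N. Pads are 22 mm wide; open, the fingers measure 114 mm over their backs; the gripper's body (76 mm by 85 mm) begins 54 mm behind the grasp point. The pads swing forward as they close: fully open they stand 13 mm farther back than shut.
Start: joints at [-1.359, 0.536, -0.004, 1.538, 0.003, 1.067, -0.071], TCP at [0.178, 0.625, 0.231] pointing down, gripper open.
Joint ranges: [-2.7, 2.7], [-0.37, 2.16], [-1.27, 1.26], [0.24, 2.4], [-1.31, 4.45], [0.19, 1.91], [-2.76, 2.76]. Speed limits (rad/s): [2.39, 2.39, 3.14, 3.14, 3.14, 3.14, 3.14].

## Interface

Orientations are given as a unit quaternion [w, x, y, z].
In Python, from cell import * gives the robot as it stands. The module is installed in compiled form; this text tells all that it offers. Calls block until the motion is done:
- move_ptp(position, orientation): joint-space move of the TCP to a pose.
- move_linear(position, ori=None, v=0.15): straight line of the TCP; ori=None keeps the orientation; v is the mean speed in m/s.
- goto_joints(angles): joint-space move.
- set_gripper(opening, grip_force=None): finger opening in m; grip_force is the grip in N (None keeps the last); returns when the fingers have stopped.
- pause(seconds).
- ik(position, orientation): joint angles nearest the present ones, or None.
- grab_frame(name): name is "side" or "top"; returns a dict with "img" (420x560x3 uint8, red, green, blue), "K" (3x3 intrinsics, pixels), "extrinsics" (4x4, takes a point from camera to world coordinates). Camera axes: x right, y down, z forward; pixel columns grow to the right and rows downward; lengths in m; the calibration is good to about 2 mm. A picture is of the moment at which its call begins. There is no depth.
A pose or a line that the arm cannot do raises Unreachable and nothing moves.
- hand_in(): hands the job in, once; it reports no verdict.
Readings, each from a call of its own:
- read_t(): time.
- read_joint_pos(): joint angles.
- read_dq(): joint speeds.
- read_effort(): joint torques, N m.
- read_ee_pos(): TCP position.
- read_orientation(): TCP orientation.
- read_contact_force(): force on the tool from outside, world axes, zero at the start.
- read_moment(): the same for the moment, N m.
- read_width(): finger opening in m.
Only numpy, scipy, OpenCV 4.12 (cv2) and the standard library are available. Lean on these libraries where they do the work, as an engineer would, in place of code of your own. Each camera call takes 0.05 s, during which the arm holds its last target.

## Working session

There is one attempt and no reset: what is moved stays moved. The work goes in short steps, each a Python script; the robot and the scene stay as the last script left them, time stands still between calls to the robot, and variables do not carry over. Pictures are saved under pics/ and viewed, and the job is handed in when it is done.

```bash
mkdir -p pics; ls; python3 - <<'E'
from cell import *
import cv2,numpy as np
for n in("side","top"):
    f=grab_frame(n); cv2.imwrite(f"pics/{n}0.png",cv2.cvtColor(f["img"],cv2.COLOR_RGB2BGR))
    print(n,f["K"],f["extrinsics"])
print(read_t(),read_orientation(),read_ee_pos(),read_width())
try: print(grasp_offset)
except Exception as e: print(e)
E
```

```text
pics
side [[502.49252118   0.         280.22908093]
 [  0.         502.49252118 209.55801649]
 [  0.           0.           1.        ]] [[ 0.98275419 -0.13449554  0.12690605  0.40103666]
 [-0.1843863  -0.66079241  0.72756793 -0.95388576]
 [-0.01399609 -0.73842017 -0.67419564  0.9442904 ]
 [ 0.          0.          0.          1.        ]]
top [[523.36992887   0.         282.24636948]
 [  0.         523.36992887 211.41608181]
 [  0.           0.           1.        ]] [[-0.01850878 -0.99540573  0.09394068  0.41365564]
 [-0.99950493  0.01603005 -0.02707255 -0.01342337]
 [ 0.0254423  -0.09439525 -0.99520964  1.44541076]
 [ 0.          0.          0.          1.        ]]
0.1 [-0.69974494  0.70085422 -0.09791014  0.0978468 ] [0.17812512 0.62452719 0.23050278] 0.08519886234773262
0.0187
```

View pics/side0.png

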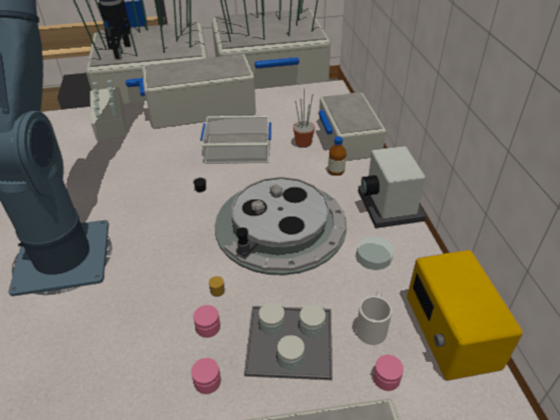

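View pics/top0.png

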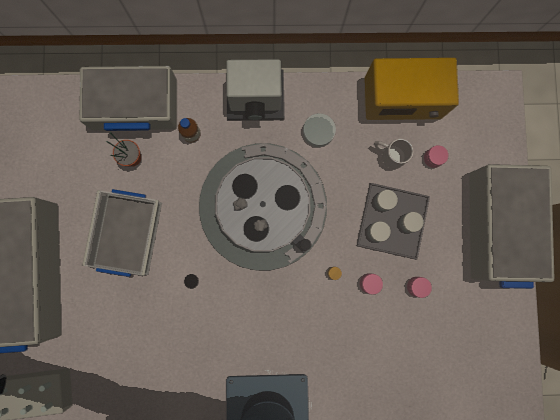

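The tub is upper-left in the side view (237,138). The deck is at about (280,215), the tray with three jars at about (290,340), and the three pink look-alikes are around it. I can see at least two lumps, so I'll zoom in.

```bash
python3 - <<'E'
import cv2,numpy as np
s=cv2.imread("pics/side0.png");t=cv2.imread("pics/top0.png")
a=cv2.resize(s[165:275,205:355],(800,587),interpolation=cv2.INTER_CUBIC)
b=cv2.resize(t[135:275,190:335],(600,579),interpolation=cv2.INTER_CUBIC)
cv2.imwrite("pics/s0z.png",a);cv2.imwrite("pics/t0z.png",b)
E
```

```text
(no output)
```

View pics/s0z.png

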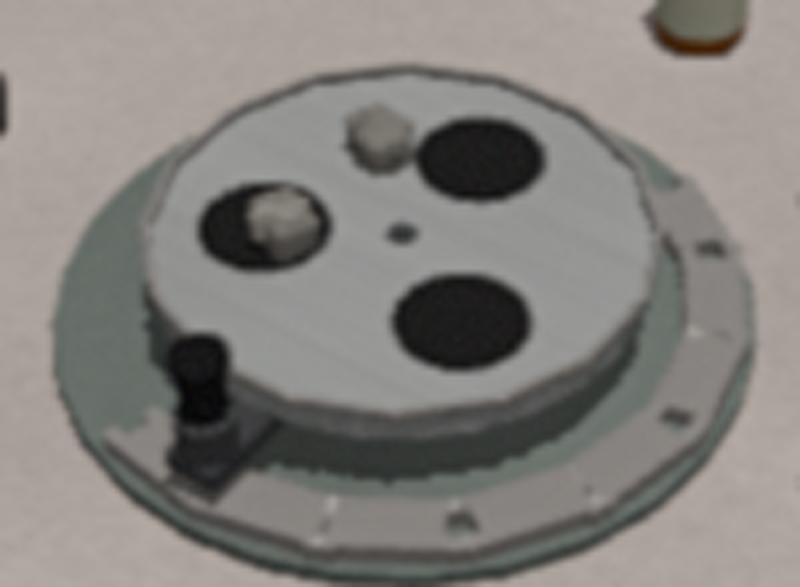

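View pics/t0z.png

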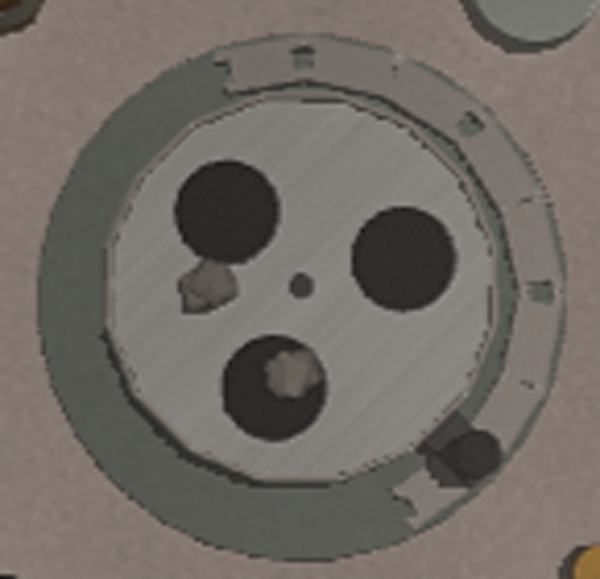

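```bash
cat > h.py <<'E'
from cell import *
import cv2,numpy as np
def cam(n):
    f=grab_frame(n); return f
def ray(f,uv):
    K=f["K"];T=f["extrinsics"]
    d=T[:3,:3]@np.linalg.solve(K,[uv[0],uv[1],1.]); return T[:3,3],d/np.linalg.norm(d)
def onz(f,uv,z):
    o,d=ray(f,uv); return o+d*(z-o[2])/d[2]
def tri(fa,a,fb,b):
    o1,d1=ray(fa,a);o2,d2=ray(fb,b)
    s=np.linalg.lstsq(np.c_[d1,-d2],o2-o1,rcond=None)[0]
    p,q=o1+s[0]*d1,o2+s[1]*d2
    return (p+q)/2,np.linalg.norm(p-q)
def proj(f,p):
    T=np.linalg.inv(f["extrinsics"]);c=T[:3,:3]@np.asarray(p)+T[:3,3]
    u=f["K"]@c; return u[:2]/u[2]
def blobs(mask,amin=15,amax=1e9):
    n,l,s,c=cv2.connectedComponentsWithStats(mask.astype(np.uint8))
    return [(c[i].round(1).tolist(),int(s[i,4]),s[i,:4].tolist()) for i in range(1,n) if amin<=s[i,4]<=amax]
def save(f,name,box=None,z=1):
    im=cv2.cvtColor(f["img"],cv2.COLOR_RGB2BGR)
    if box: x0,y0,x1,y1=box; im=im[y0:y1,x0:x1]
    if z!=1: im=cv2.resize(im,None,fx=z,fy=z,interpolation=cv2.INTER_CUBIC)
    cv2.imwrite(f"pics/{name}.png",im)
E
python3 - <<'E'
from h import *
s,t=cam("side"),cam("top")
for n,f,box in(("side",s,(205,165,355,275)),("top",t,(190,135,335,275))):
    x0,y0,x1,y1=box
    im=f["img"].astype(int); m=np.zeros(im.shape[:2],bool); m[y0:y1,x0:x1]=1
    print(n,"dark",blobs((im.max(2)<60)&m))
    print(n,"lump px", im[204,240] , im[191,276], "deck",im[215,280],im[205,285])
    print(n,"warm",blobs((im[...,0]-im[...,2]>5)&m&(im.max(2)>60)))
    im=f["img"].astype(int)
    print(n,"bright",blobs((im.min(2)>150)&(im[...,0]-im[...,2]<40)&(np.indices(im.shape[:2])[1]>200),60,2000))
print(tri(s,(276.25,190.9),t,(240.3,204.1)))
print(tri(s,(258.25,206.6),t,(260.8,225.1)))
save(s,"s_tray",(235,290,345,390),5); save(t,"t_tray",(350,175,440,265),6)
E
```

```text
side dark [([294.4, 194.5], 268, [283, 188, 24, 14]), ([251.1, 208.3], 159, [243, 200, 24, 15]), ([291.1, 224.9], 337, [279, 217, 25, 17]), ([263.3, 244.6], 749, [233, 224, 90, 34])]
side lump px [151 151 149] [124 121 114] deck [150 151 149] [147 148 146]
side warm [([282.6, 215.8], 8239, [205, 165, 150, 110]), ([275.8, 190.0], 100, [270, 185, 12, 12]), ([257.6, 205.7], 127, [251, 200, 14, 13]), ([317.7, 228.3], 27, [309, 220, 17, 15]), ([260.0, 238.3], 38, [249, 234, 27, 8]), ([303.6, 237.2], 19, [299, 235, 10, 6]), ([283.2, 241.7], 21, [277, 241, 13, 3])]
side bright [([272.3, 45.9], 191, [222, 40, 106, 12]), ([240.4, 143.5], 86, [216, 143, 51, 2]), ([397.7, 163.7], 1129, [373, 147, 51, 35]), ([285.8, 232.9], 103, [263, 226, 45, 13]), ([290.4, 346.6], 435, [278, 336, 25, 22])]
top dark [([244.2, 185.8], 473, [232, 174, 25, 25]), ([286.8, 197.1], 480, [275, 185, 25, 25]), ([235.0, 240.3], 126, [214, 215, 55, 38]), ([253.9, 229.4], 359, [244, 216, 24, 25]), ([302.1, 244.7], 147, [291, 239, 20, 14])]
top lump px [89 84 78] [98 94 93] deck [135 130 126] [46 44 42]
top warm [([266.1, 201.4], 15359, [190, 135, 145, 140])]
top bright []
(array([0.56600177, 0.05912234, 0.07490407]), np.float64(0.0037561097895623145))
(array([0.50942743, 0.00611504, 0.07549931]), np.float64(0.0031463383322394884))
```

View pics/t_tray.png

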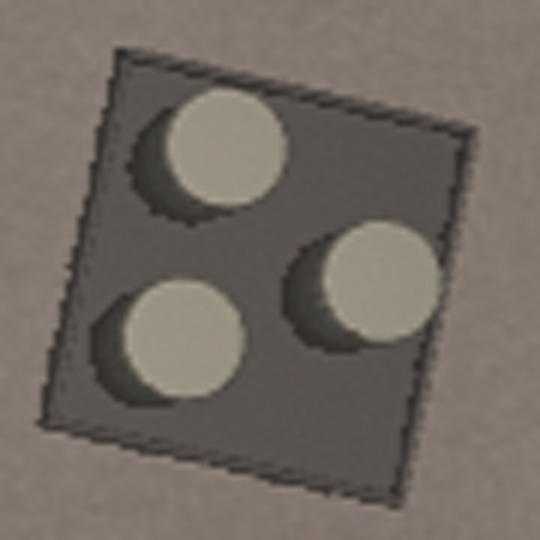

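View pics/s_tray.png

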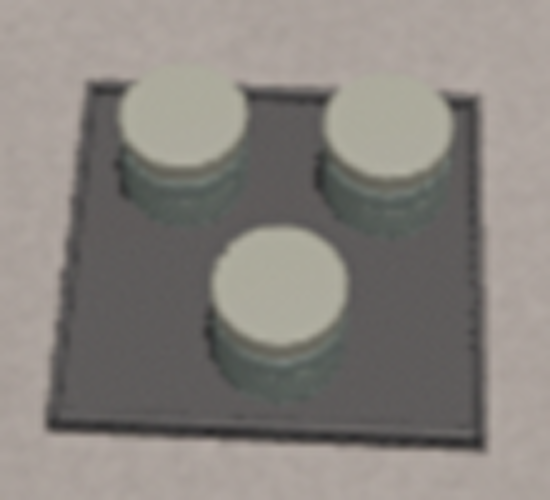

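Two lumps sit on the deck, one at the (264,226) px pad and one beside another pad. The tray holds three white-lidded jars. Next I'll measure the pads, lids, knob and tub.

```bash
python3 - <<'E'
from h import *
s,t=cam("side"),cam("top")
# pads (two clean ones + partial), triangulated
P=[((294.4,194.5),(244.2,185.8)),((291.1,224.9),(286.8,197.1))]
for a,b in P: print("pad tri",tri(s,a,t,b),"onz top",onz(t,b,.06),"side",onz(s,a,.06))
# deck axis dot
def zp(b,z,f): return (b[0]+f[0]/z,b[1]+f[1]/z)
ds=(205+402/5.333-.4,165+233/5.333-.4); dt=(190+301/4.138-.4,135+286/4.138-.4)
print("axis",tri(s,ds,t,dt),onz(t,dt,.06)[:2],onz(s,ds,.06)[:2])
# lids: yellowish-green white
for n,f,seeds in(("side",s,[(272,312),(313,317),(290,345)]),("top",t,[(387,199),(379,231),(413,222)])):
    im=f["img"].astype(int)
    for q in seeds:
        print(n,q,im[q[1],q[0]])
f=t["img"].astype(int)
E
```

```text
pad tri (array([0.61485617, 0.04895432, 0.06263156]), np.float64(0.0011032500182920997)) onz top [0.6146828  0.04911849 0.06      ] side [0.61605878 0.05198615 0.06      ]
pad tri (array([ 0.58280036, -0.06392577,  0.06235514]), np.float64(0.0010034546494607055)) onz top [ 0.58258371 -0.06396921  0.06      ] side [ 0.58379617 -0.06152681  0.06      ]
axis (array([0.56626265, 0.0013915 , 0.06364047]), np.float64(0.0015976945608462225)) [0.56586107 0.00148777] [0.56775734 0.00537632]
side (272, 312) [173 171 157]
side (313, 317) [172 170 157]
side (290, 345) [173 171 157]
top (387, 199) [151 144 129]
top (379, 231) [154 146 130]
top (413, 222) [150 143 128]
```

```bash
python3 - <<'E'
from h import *
s,t=cam("side"),cam("top")
S=[(272,312),(313,317),(290,345)];T=[(379,231),(387,199),(413,222)]
def lid(f,q,col,r=22):
    im=f["img"].astype(int); m=(np.abs(im-np.array(col)).max(2)<14)
    w=np.zeros_like(m); w[q[1]-r:q[1]+r,q[0]-r:q[0]+r]=1
    n,l,st,c=cv2.connectedComponentsWithStats((m&w).astype(np.uint8)); i=l[q[1],q[0]]
    cn=cv2.findContours((l==i).astype(np.uint8),0,2)[0][0]
    return c[i],st[i],cv2.fitEllipse(cv2.convexHull(cn))
A=[lid(s,q,(173,171,157),18) for q in S];B=[lid(t,q,(151,144,129),18) for q in T]
for x in A+B: print(x[0].round(1),x[1],np.round(x[2][0],1),np.round(x[2][1],1))
# match all combos
for i in range(3):
  for j in range(3):
    p,e=tri(s,A[i][2][0],t,B[j][2][0])
    if e<.01: print(i,j,p.round(4),round(e,4),"top@.053",onz(t,B[j][2][0],.053)[:2].round(4),"side",onz(s,A[i][2][0],.053)[:2].round(4))
save(s,"s_k",(225,210,285,265),10); save(t,"t_k",(280,225,325,265),12)
save(s,"s_tub",(190,105,285,170),8); save(t,"t_tub",(75,180,170,285),5.5)
E
```

```text
[271.6 305.6] [254 294  36  29 765] [271.6 298.4] [35.8 47.4]
[312.6 309.4] [295 299  36  26 661] [312.5 301.2] [35.4 46.1]
[290.6 346.6] [278 336  26  23 454] [290.5 346.6] [22.5 25.3]
[380.2 231. ] [371 222  19  19 291] [380.3 231. ] [18.8 19.1]
[387.2 199.2] [378 190  19  19 289] [387.3 199.2] [18.7 19.1]
[413.2 221.3] [404 212  19  19 287] [413.2 221.3] [18.5 19.2]
0 0 [ 0.4892 -0.3043  0.093 ] 0.006 top@.053 [ 0.4883 -0.3127] side [ 0.4965 -0.2738]
1 1 [ 0.5724 -0.3265  0.0906] 0.0063 top@.053 [ 0.5735 -0.3348] side [ 0.5832 -0.2988]
2 2 [ 0.5129 -0.402   0.055 ] 0.0005 top@.053 [ 0.5128 -0.4026] side [ 0.5134 -0.4008]
```

View pics/s_k.png

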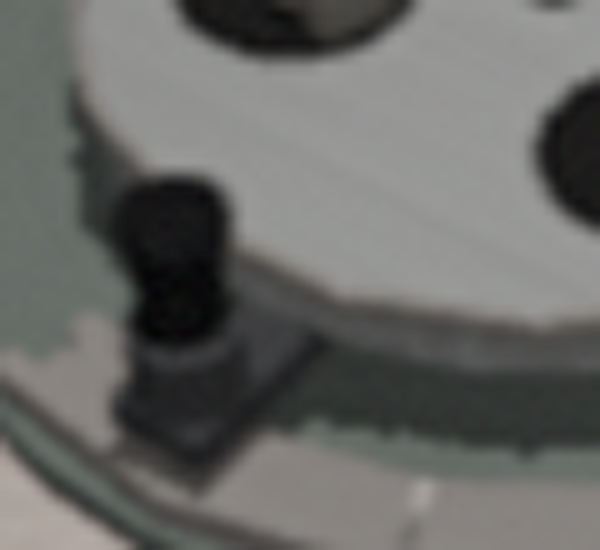

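View pics/t_k.png

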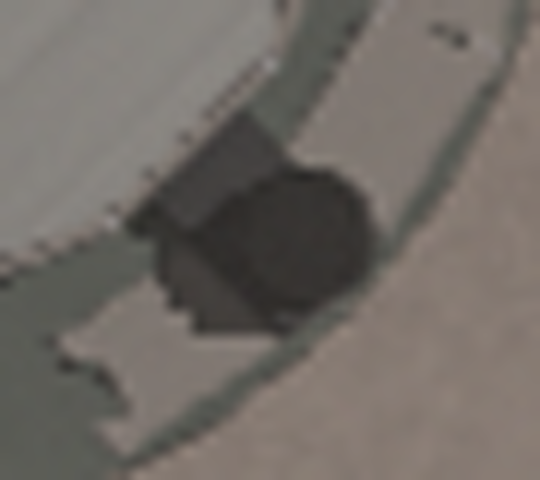

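View pics/t_tub.png

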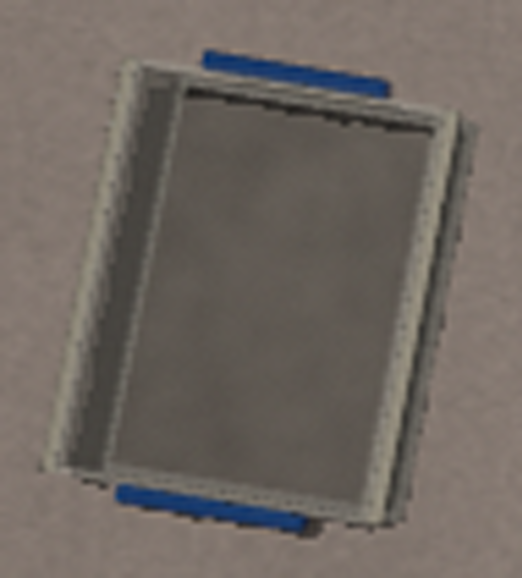

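View pics/s_tub.png

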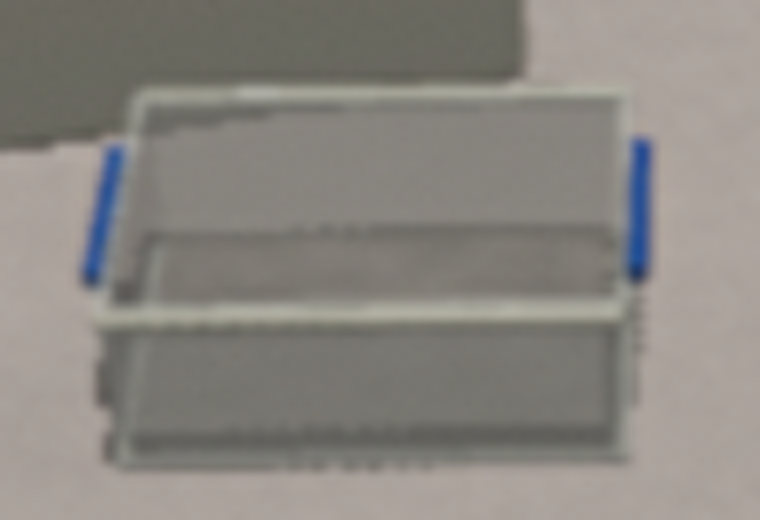

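```bash
cat >> h.py <<'E'
from scipy.spatial.transform import Rotation as R
def q(yaw):
    z=np.array([np.cos(yaw),np.sin(yaw),0]);y=np.array([0,0,-1.]);x=np.cross(y,z)
    a=R.from_matrix(np.c_[x,y,z]).as_quat(); return [a[3],a[0],a[1],a[2]]
E
python3 - <<'E'
from h import *
s,t=cam("side"),cam("top")
print("knob cap",tri(s,(241.8,231),t,(304.8,244.6)),onz(t,(304.8,244.6),.105))
ax=np.array([.566,.0018])
for n,h in(("h1",(320.3,205)),("h2",(303.4,164.7))):
    p=onz(t,h,.023)[:2]-ax; print(n,p+ax,np.linalg.norm(p),np.degrees(np.arctan2(p[1],p[0])))
p=onz(t,(304.8,244.6),.105)[:2]-ax;print("h0",np.linalg.norm(p),np.degrees(np.arctan2(p[1],p[0])))
# ring outline of base: ellipse of round plate -> skip. tub rim
c=[onz(t,(75+u/5.5-.4,180+v/5.5-.4),.075)[:2] for u,v in((128,65),(462,115),(388,520),(48,470))]
c=np.array(c);print("tub",c.round(3).tolist(),c.mean(0),np.degrees(np.arctan2(*(c[0]-c[3])[::-1])), np.linalg.norm(c[0]-c[3]),np.linalg.norm(c[0]-c[1]))
sc=[(190+u/8-.4,105+v/8-.4) for u,v in((135,92),(625,92),(105,315),(622,315))]
pr=[tri(s,sc[0],t,(75+48/5.5,180+470/5.5)),tri(s,sc[1],t,(75+128/5.5,180+65/5.5)),tri(s,sc[2],t,(75+388/5.5,180+520/5.5)),tri(s,sc[3],t,(75+462/5.5,180+115/5.5))]
for k in pr: print("rim",k)
J=[((271.2,312.6),(380.3,231)),((312.6,315),(387.3,199.2)),((290.5,346.6),(413.2,221.3))]
for a,b in J: print("jar",tri(s,a,t,b))
for n,u in dict(reagent=(187,125),pot=(127,153),stopper=(191,281),weight=(335,273),petri=(319,131),beaker=(400,152),pinkA=(372,284),pinkB=(420,287)).items(): print(n,onz(t,u,.05)[:2].round(3))
R0=R.from_quat(np.roll(read_orientation(),-1)).as_matrix();print(R0.round(2))
for nm,pos in dict(A=(.566,.059),B=(.509,.006),tub=(.51,.33),jar=(.513,-.403)).items():
    for d in range(-90,91,30):
        j=ik([*pos,.06],q(np.radians(d))); print(nm,d,None if j is None else np.round(j,2))
E
```

```text
knob cap (array([ 0.45478078, -0.10597634,  0.10688399]), np.float64(0.0018662833579705506)) [ 0.45390428 -0.10607409  0.105     ]
h1 [ 0.56389259 -0.15669903] 0.15851303900445238 -90.76176249207337
h2 [ 0.67633682 -0.11284583] 0.15911593694844878 -46.09723134052646
h0 0.15557078705648836 -136.0994769022968
tub [[0.603, 0.431], [0.577, 0.273], [0.386, 0.307], [0.412, 0.465]] [0.49460863 0.36895173] -10.216943374711109 0.19417255921922122 0.16027568514284166
rim (array([0.41231833, 0.46208714, 0.08135409]), np.float64(0.002206874394270764))
rim (array([0.60467947, 0.42936811, 0.07620155]), np.float64(0.005113752393754227))
rim (array([0.38774125, 0.30327752, 0.08511788]), np.float64(0.005339158352523829))
rim (array([0.57734391, 0.27056353, 0.08035793]), np.float64(0.004210290130039353))
jar (array([ 0.48856657, -0.31241903,  0.0550335 ]), np.float64(0.0009158854432204424))
jar (array([ 0.57416077, -0.33479311,  0.05373213]), np.float64(0.0013403072676273617))
jar (array([ 0.51282447, -0.40201112,  0.05506832]), np.float64(0.00041280484058926444))
reagent [0.785 0.202]
pot [0.71  0.36
[... 908 characters left out ...]
.77  0.57  1.78 -0.58  0.76 -1.75]
tub -60 [-0.99  0.74  0.48  1.78 -0.49  0.74 -1.3 ]
tub -30 [-0.92  0.72  0.39  1.78 -0.39  0.72 -0.85]
tub 0 [-0.84  0.7   0.27  1.77 -0.27  0.7  -0.42]
tub 30 [-0.78  0.7   0.18  1.77 -0.18  0.7   0.03]
tub 60 [-0.72  0.69  0.09  1.76 -0.09  0.69  0.48]
tub 90 [-0.65  0.69  0.    1.76 -0.    0.69  0.93]
jar -90 [-0.04  1.08  1.08  1.67 -1.07  1.09 -0.19]
jar -60 [-0.04  1.08  1.08  1.67 -1.07  1.09  0.33]
jar -30 [ 0.15  0.87  0.68  1.66 -0.68  0.87  0.6 ]
jar 0 [ 0.26  0.81  0.51  1.65 -0.51  0.81  0.99]
jar 30 [ 0.3   0.8   0.45  1.65 -0.45  0.8   1.47]
jar 60 [ 0.23  0.82  0.55  1.66 -0.55  0.82  2.07]
jar 90 [ 0.25  0.81  0.51  1.66 -0.51  0.81  2.57]
```

```bash
cat >> h.py <<'E'
TUB=(.495,.370)
def pick(x,y,yaw,z=.063,w=.06,F=40):
    set_gripper(w); move_ptp([x,y,.17],q(yaw)); move_linear([x,y,z],v=.12)
    print("down",read_ee_pos().round(4) if hasattr(read_ee_pos(),'round') else read_ee_pos(),"F",np.round(read_contact_force(),1))
    set_gripper(.005,F); print("width",read_width()); move_linear([x,y,.2],v=.2); print("lifted w",read_width(),"F",np.round(read_contact_force(),2),read_t())
E
python3 - <<'E'
from h import *
s,t=cam("side"),cam("top"); save(t,"t1",(190,135,335,275),4)
print("z open",read_ee_pos()); set_gripper(.06); print(read_ee_pos())
pick(.566,.059,0.)
s=cam("side"); save(s,"s1")
E
```

```text
z open [0.17825839 0.62507939 0.2313181 ]
[0.17825216 0.62507792 0.23130802]
down [0.5666 0.0589 0.0637] F [0.1 0.2 0.3]
width 0.0327705722156401
lifted w 0.03252157690392454 F [-1.12  0.16 -0.52] 5.8917
```

View pics/s1.png

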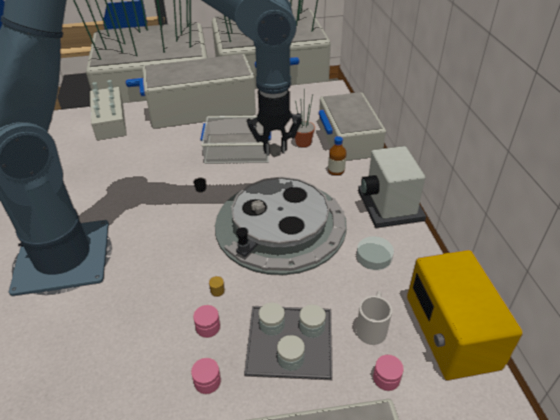

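View pics/t1.png

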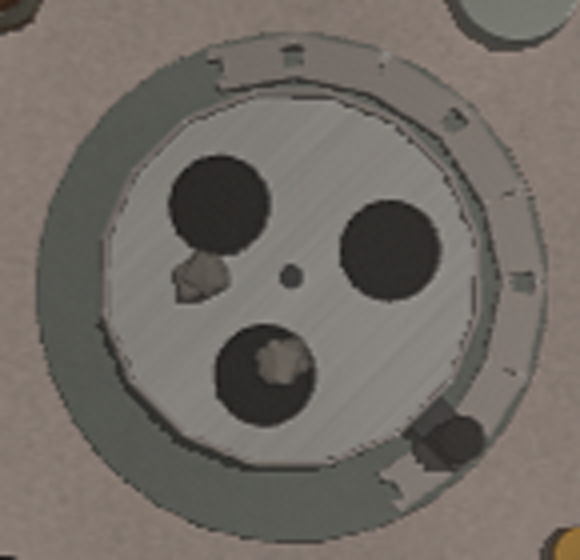

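The side view shows lump A between the fingers at (276,150). The other lump is still at (258,207).

```bash
python3 - <<'E'
from h import *
x,y=TUB
move_ptp([x,y,.2],q(np.radians(-10))); move_linear([x,y,.05],v=.15); set_gripper(.07); print(read_width()); move_linear([x,y,.2],v=.25)
t=cam("top");s=cam("side"); save(s,"s2",(190,105,350,275),4)
save(t,"t2",(75,135,335,285),3)
print(read_t())
E
```

```text
0.06998521194791686
9.6083
```

View pics/t2.png

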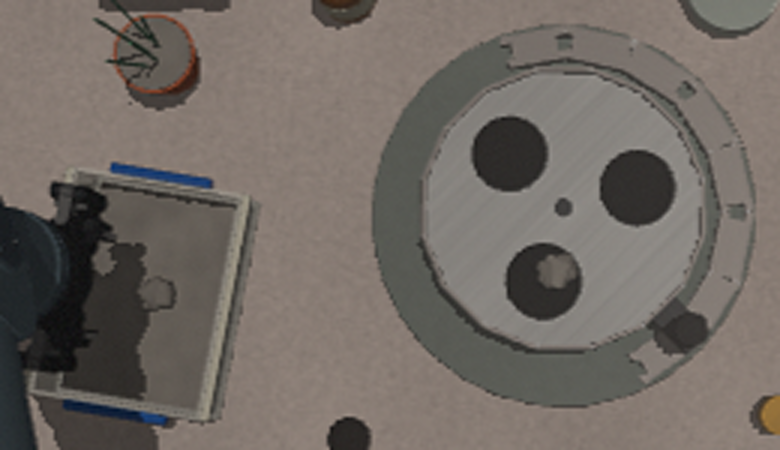

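View pics/s2.png

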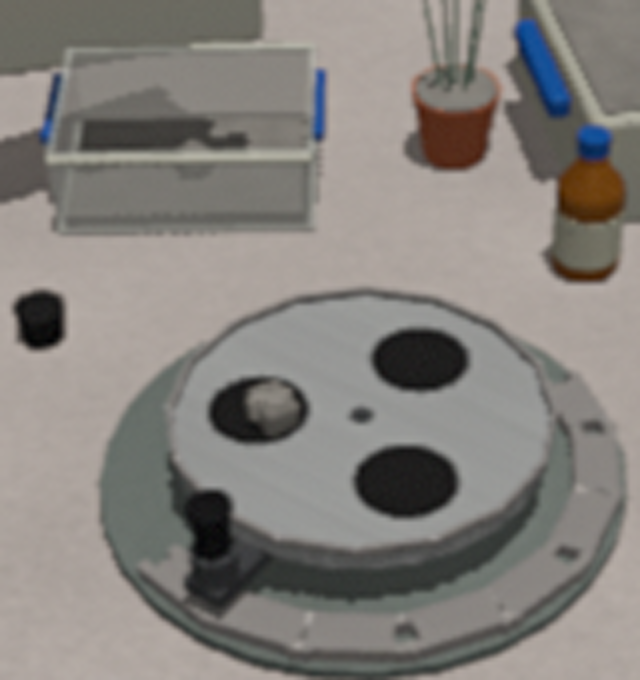

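Lump A lies in the tub, at (158,293) in the zoomed top view, and lump B hasn't moved. Now B.

```bash
python3 - <<'E'
from h import *
pick(.509,.006,0.)
x,y=TUB
move_ptp([x,y,.2],q(np.radians(-10))); move_linear([x,y,.055],v=.15); set_gripper(.07); move_linear([x,y,.2],v=.25)
move_ptp([.454,-.106,.2],q(np.radians(-46)))
pause(.1)
t=cam("top");s=cam("side"); save(s,"s3",(190,105,350,275),4)
save(t,"t3",(75,135,335,285),3)
print(read_t(),read_ee_pos(),np.round(read_contact_force(),2))
E
```

```text
down [0.5096 0.006  0.0636] F [-0.9 -0.2 -0.3]
width 0.03273810984495633
lifted w 0.03247927044316024 F [-0.16 -0.78 -2.08] 13.4917
19.1 [ 0.45439399 -0.1053692   0.19997017] [-0.3  -0.48 -0.74]
```

View pics/t3.png

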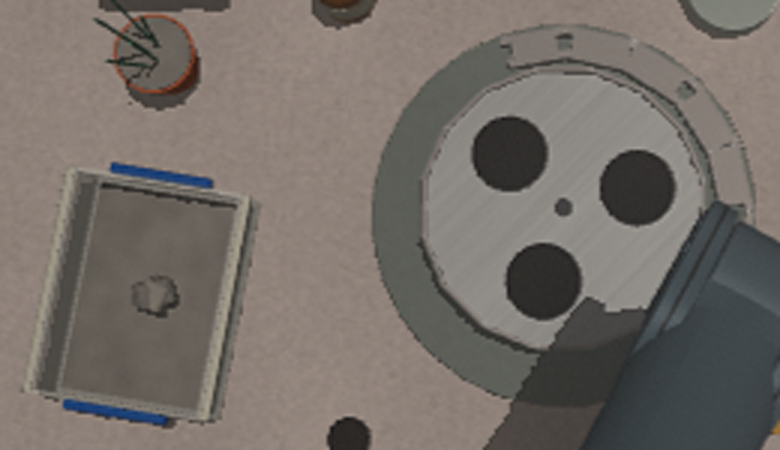

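View pics/s3.png

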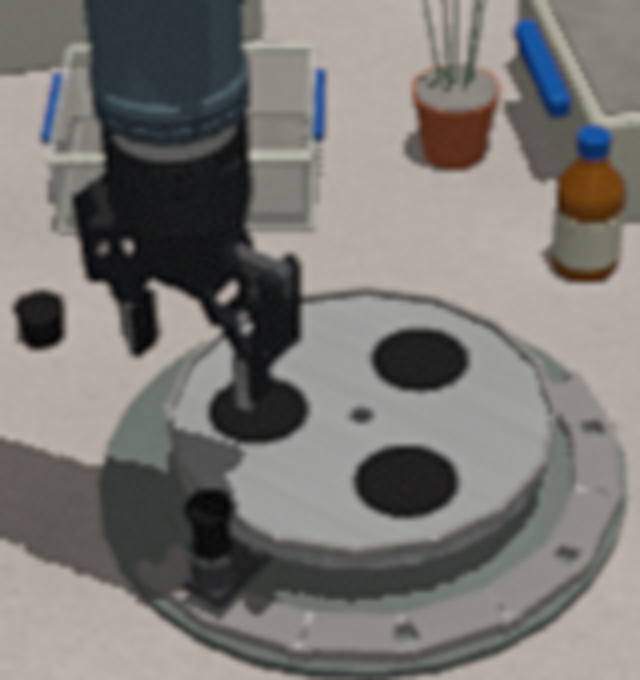

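```bash
python3 - <<'E'
from h import *
t=cam("top"); save(t,"t4",(85,180,165,285),5.5);s=cam("side"); save(s,"s4")
E
```

```text
(no output)
```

View pics/t4.png

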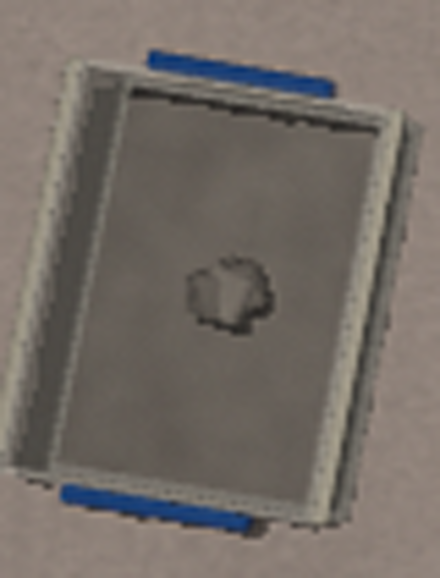

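View pics/s4.png

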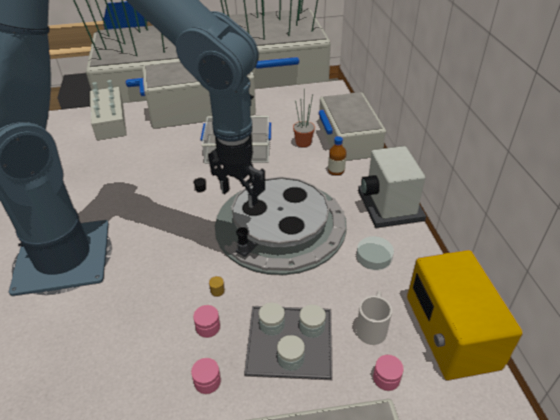

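The tub shows two overlapping lumps, about 42 mm across at (230,293) in the zoom, and the deck is clear. Now the knob.

```bash
python3 - <<'E'
from h import *
x,y=.4542,-.1061
F=lambda m:print(m,np.round(read_ee_pos(),4),"F",np.round(read_contact_force(),1),"w",round(read_width(),4),"t",round(read_t(),2))
set_gripper(.05)
move_linear([x,y,.12],v=.15);F("above")
move_linear([x,y,.069],v=.06);F("down")
set_gripper(.01,60);F("grip")
s=cam("side");save(s,"s5",(200,150,320,270),5)
E
```

```text
above [ 0.4546 -0.1065  0.1205] F [ 0.2 -0.4  0.2] w 0.0499 t 20.22
down [ 0.4544 -0.1062  0.0692] F [-0.4 -0.6 -0. ] w 0.05 t 21.22
grip [ 0.4546 -0.1062  0.0695] F [-0.5  0.6  6.2] w 0.0278 t 21.56
```

View pics/s5.png

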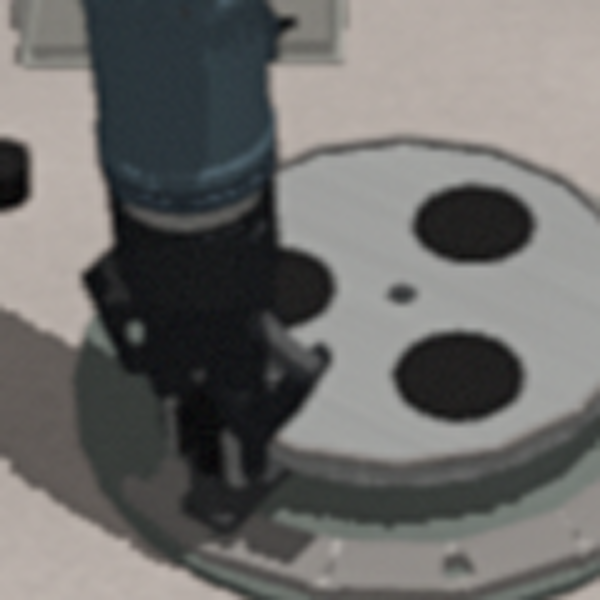

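```bash
python3 - <<'E'
from h import *
p=np.array(read_ee_pos()); x,y=.4542,-.1061
F=lambda m:print(m,np.round(read_ee_pos(),4),"F",np.round(read_contact_force(),1),"w",round(read_width(),4),"t",round(read_t(),2))
for d in (.004,.008,.012,.0135):
    move_linear([x,y,.069+d],v=.03);F(d)
s=cam("side");save(s,"s6",(200,150,320,270),5)
E
```

```text
0.004 [ 0.4541 -0.1059  0.0729] F [ 1.1  0.3 -6.2] w 0.0277 t 21.89
0.008 [ 0.454  -0.1058  0.077 ] F [ 1.1  1.1 -6.5] w 0.0274 t 22.18
0.012 [ 0.4541 -0.1059  0.081 ] F [ 1.8  1.8 -8.4] w 0.0276 t 22.46
0.0135 [ 0.4541 -0.1059  0.0825] F [ 1.7  1.9 -8.2] w 0.0275 t 22.71
```

View pics/s6.png

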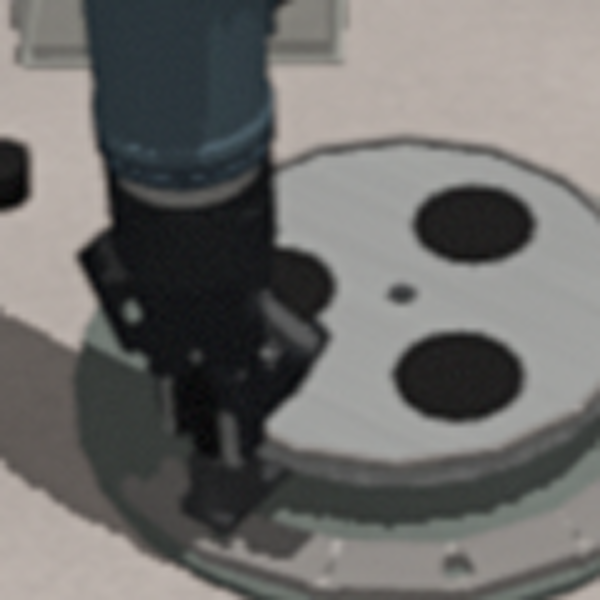

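```bash
cat >> h.py <<'E'
AX=np.array([.566,.0018])
def FF(m):print(m,np.round(read_ee_pos(),4),"F",np.round(read_contact_force(),1),"w",round(read_width(),4),"t",round(read_t(),2))
def arc(p0,yaw0,z,a0,a1,n,ax=AX,v=.06,lim=40):
    for a in np.linspace(a0,a1,n+1)[1:]:
        c,s=np.cos(a),np.sin(a); d=np.array([[c,-s],[s,c]])@(np.array(p0)-ax)+ax
        move_linear([d[0],d[1],z],q(yaw0+a),v=v)
        f=read_contact_force(); print(round(np.degrees(a),1),np.round(read_ee_pos(),4),np.round(f,1),"w",round(read_width(),4))
        if np.linalg.norm(f)>lim: print("STOP");return a
    return a1
E
python3 - <<'E'
from h import *
r=np.radians
a=arc((.4542,-.1061),r(-46),.0825,0,r(6),2)
if a==r(6): arc((.4542,-.1061),r(-46),.0825,r(6),r(45),6)
s=cam("side");save(s,"s7",(200,150,360,270),5);t=cam("top");save(t,"t7",(190,135,335,275),4);print(read_t())
E
```

```text
3.0 [ 0.4603 -0.1119  0.0825] [ 2.4  1.8 -9.1] w 0.0278
6.0 [ 0.4661 -0.117   0.0825] [ 2.7  2.1 -8.6] w 0.0277
12.5 [ 0.4801 -0.1273  0.0824] [ 3.7  3.1 -7. ] w 0.0275
19.0 [ 0.4952 -0.1361  0.0824] [ 3.2  4.4 -8. ] w 0.028
25.5 [ 0.5114 -0.1432  0.0823] [ 2.3  4.5 -8.3] w 0.0275
32.0 [ 0.5282 -0.1483  0.0822] [ 2.5  4.8 -8.4] w 0.0275
38.5 [ 0.5454 -0.1515  0.0821] [ 2.7  4.3 -8.1] w 0.0273
45.0 [ 0.5629 -0.1528  0.082 ] [ 2.6  5.5 -8.7] w 0.0275
26.075
```

View pics/s7.png

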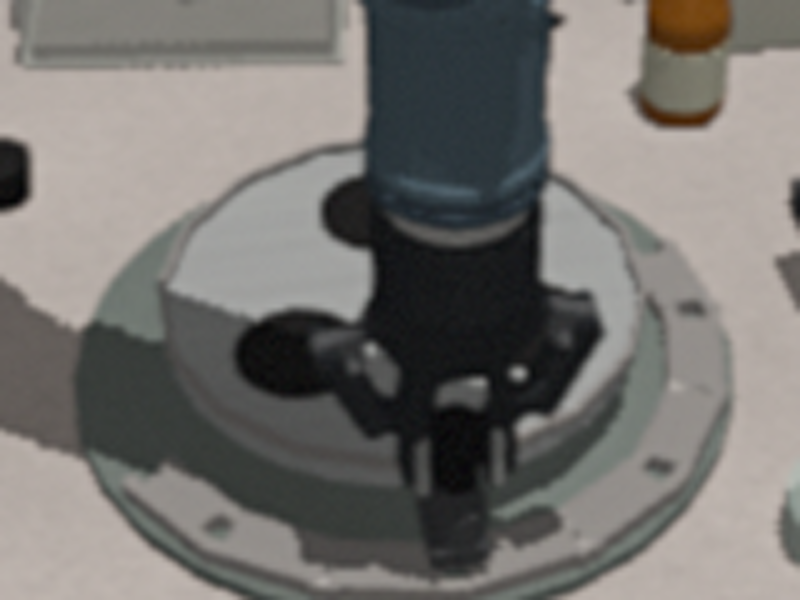

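View pics/t7.png

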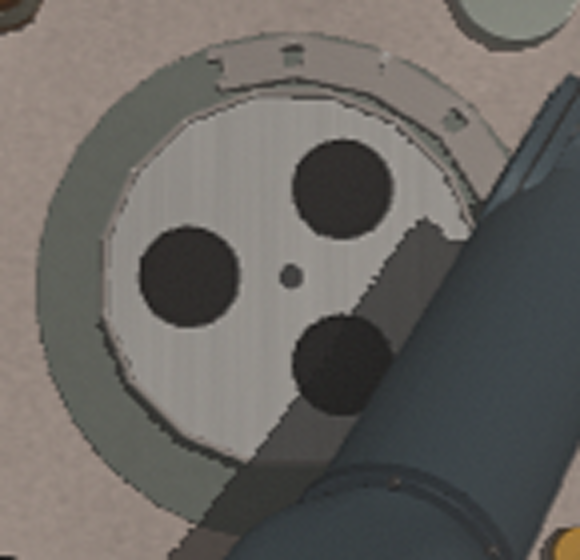

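The deck has turned by about 45°: the pads moved from (219,205) to (188,276), and the knob is above hole 1. I'll lower and release.

```bash
python3 - <<'E'
from h import *
c,s=np.cos(np.pi/4),np.sin(np.pi/4);d=np.array([[c,-s],[s,c]])@(np.array([.4542,-.1061])-AX)+AX
for z in(.079,.076,.073,.070,.069): move_linear([*d,z],v=.03);FF(z)
set_gripper(.05);FF("open"); pause(.3);FF("wait")
s=cam("side");save(s,"s8",(200,150,360,270),5)
E
```

```text
0.079 [ 0.5626 -0.1528  0.0785] F [ 1.3  4.9 -7.3] w 0.0276 t 26.34
0.076 [ 0.5627 -0.1528  0.0757] F [ 1.2  5.  -7.2] w 0.0278 t 26.59
0.073 [ 0.5628 -0.1528  0.0728] F [ 1.2  6.5 -6.1] w 0.0276 t 26.84
0.07 [ 0.5629 -0.1528  0.0699] F [-0.   5.9 -5.9] w 0.0278 t 27.09
0.069 [ 0.5635 -0.1529  0.0696] F [ 0.8  5.5 -1.3] w 0.0281 t 27.34
open [ 0.5632 -0.1547  0.0694] F [ 0.2 -0.8 -0.6] w 0.0497 t 27.68
wait [ 0.5633 -0.1537  0.069 ] F [ 0.4 -0.8  1. ] w 0.0498 t 27.98
```

View pics/s8.png

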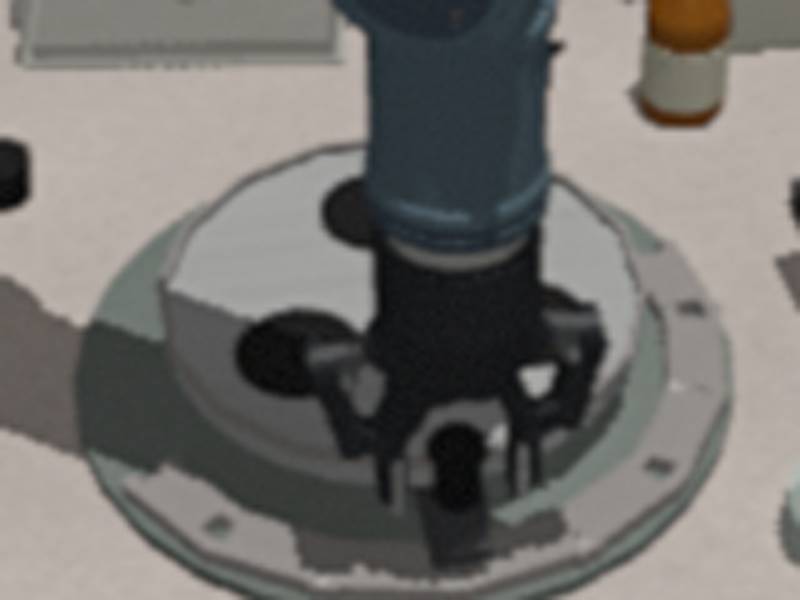

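```bash
python3 - <<'E'
from h import *
move_linear([.563,-.154,.2],v=.2); set_gripper(.075); move_ptp([.4885,-.3125,.2],q(np.radians(45)))
pause(.1)
s=cam("side");t=cam("top");save(s,"s9",(200,90,360,290),3.5);save(t,"t9",(190,135,335,275),4)
for n,f,box in(("side",s,(225,170,340,250)),("top",t,(214,150,315,260))):
    x0,y0,x1,y1=box;im=f["img"].astype(int);m=np.zeros(im.shape[:2],bool);m[y0:y1,x0:x1]=1
    for b in blobs((im.max(2)<60)&m,80):
        P=onz(f,b[0],.06);print(n,b,P.round(4),np.degrees(np.arctan2(P[1]-AX[1],P[0]-AX[0])).round(1))
print(read_t(),read_ee_pos())
E
```

```text
side ([275.4, 223.1], 2211, [245, 170, 72, 80]) [ 0.5461 -0.0472  0.06  ] -112.1
top ([274.8, 181.6], 456, [263, 170, 24, 24]) [ 0.6248 -0.0327  0.06  ] -30.4
top ([236.6, 203.7], 472, [225, 192, 24, 24]) [0.567  0.0698 0.06  ] 89.2
top ([275.2, 225.6], 470, [263, 214, 25, 24]) [ 0.5069 -0.0317  0.06  ] -150.4
30.3583 [ 0.48923163 -0.3113386   0.19986156]
```

View pics/s9.png

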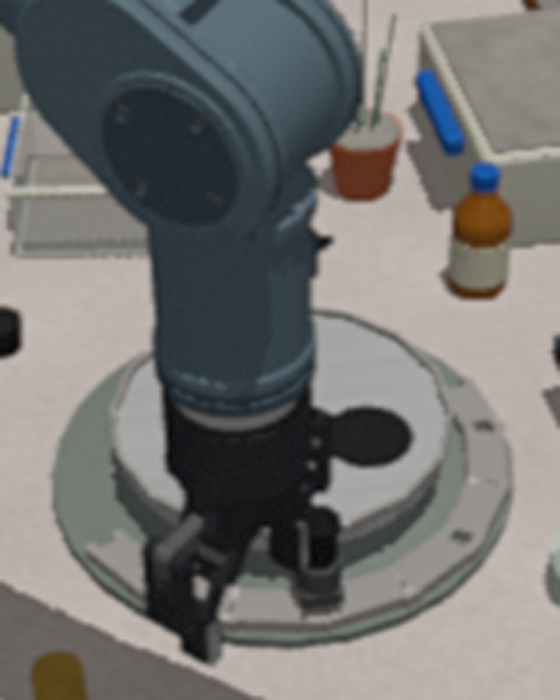

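View pics/t9.png

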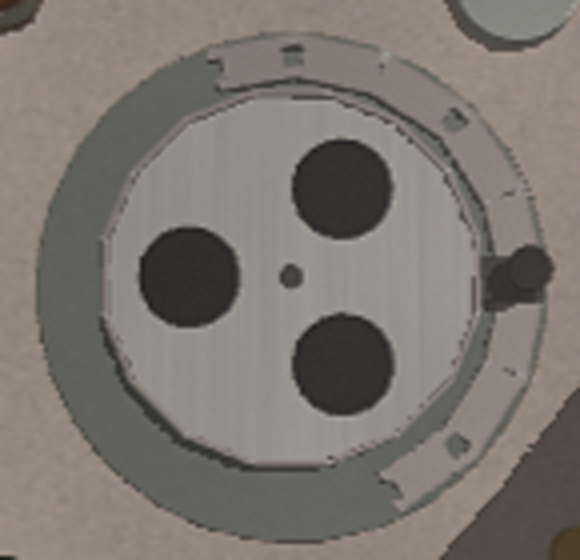

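The knob sits at hole 1 and the three pads are clear. Now I'll load the first jar.

```bash
cat >> h.py <<'E'
PADS={"a":(.6247,-.0322),"b":(.5667,.0697),"c":(.5070,-.0320)}
def jpick(x,y,yaw,z=.014):
    set_gripper(.078,20); move_ptp([x,y,.16],q(yaw)); move_linear([x,y,z],v=.12); FF("down")
    set_gripper(.050,20); FF("grip"); move_linear([x,y,z+.004],v=.03); FF("4mm"); move_linear([x,y,.2],v=.15); FF("up")
def jplace(pad,yaw,z=.069):
    x,y=PADS[pad]; move_ptp([x,y,.2],q(yaw)); move_linear([x,y,.085],v=.15); FF("near")
    move_linear([x,y,z+.0015],v=.03); FF("low"); 
E
python3 - <<'E'
from h import *
jpick(.4885,-.3125,np.radians(45))
s=cam("side");save(s,"s10",(200,190,360,350),3.7)
E
```

```text
down [ 0.4891 -0.3129  0.0147] F [ 0.4 -0.3 -1.1] w 0.078 t 32.23
grip [ 0.4889 -0.3126  0.0147] F [-1.2  0.8  5.1] w 0.0557 t 32.55
4mm [ 0.4884 -0.3125  0.018 ] F [ 0.5  0.3 -1.5] w 0.0553 t 32.83
up [ 0.488  -0.3121  0.1991] F [-0.3  0.  -2.2] w 0.0553 t 34.2
```

View pics/s10.png

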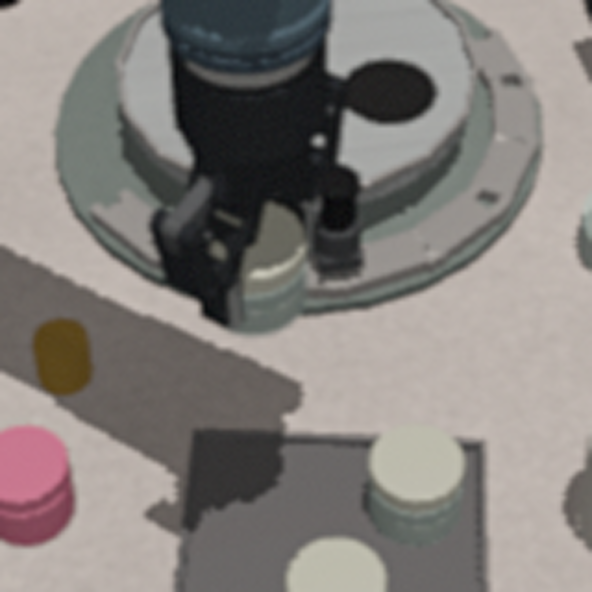

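The jar is held upright between the pads at (270,270).

```bash
cat >> h.py <<'E'
def jset(pad):
    x,y=PADS[pad]; f0=read_contact_force()[2]; z=.0705
    while z>.066:
        move_linear([x,y,z],v=.02); d=read_contact_force()[2]-f0; print(round(z,4),"dF",round(d,2))
        if d>1.5: break
        z-=.001
    set_gripper(.078,20); FF("rel"); move_linear([x,y,.2],v=.15); FF("clear")
E
python3 - <<'E'
from h import *
jplace("b",np.radians(45)); jset("b")
E
```

```text
near [0.5675 0.0695 0.0858] F [-0.2 -0.6 -1.7] w 0.0554 t 36.62
low [0.5667 0.0696 0.0704] F [-1.  -0.2 -2. ] w 0.0552 t 37.25
0.0705 dF 0.38
0.0695 dF 3.67
rel [0.5667 0.0697 0.0695] F [ 0.7 -0.2 -0.3] w 0.0783 t 38.11
clear [0.566  0.0697 0.1991] F [-0.6  0.  -0.4] w 0.078 t 39.12
```

Now jar J1, gripped at yaw −73°, onto pad a.

```bash
python3 - <<'E'
from h import *
move_ptp([.5738,-.3348,.2],q(np.radians(-73)))
s=cam("side");save(s,"s11",(200,150,360,390),2.5);t=cam("top");save(t,"t11",(190,135,450,275),3)
jpick(.5738,-.3348,np.radians(-73))
E
```

```text
down [ 0.5743 -0.3352  0.0149] F [-1.3  0.2  0.2] w 0.0781 t 42.59
grip [ 0.5742 -0.3349  0.0148] F [-0.7  0.9  7. ] w 0.055 t 42.92
4mm [ 0.5737 -0.3348  0.018 ] F [-0.1 -0.8 -1.1] w 0.0551 t 43.21
up [ 0.5734 -0.3343  0.1989] F [ 0.3  0.  -1.1] w 0.0551 t 44.58
```

View pics/s11.png

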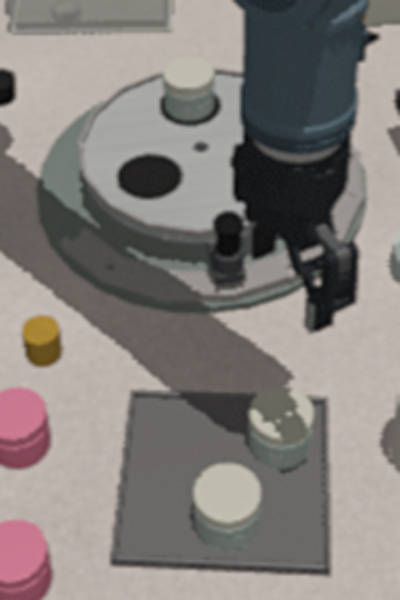

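View pics/t11.png

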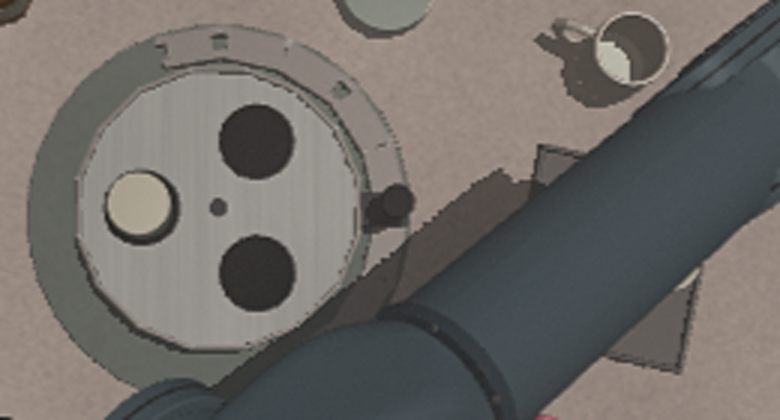

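The first jar stands centred on its pad at (141,203), and the second is held. I'll place it, then pick and place the third.

```bash
python3 - <<'E'
from h import *
jplace("a",np.radians(-73)); jset("a")
jpick(.5128,-.4023,np.radians(-13))
if abs(read_width()-.055)<.002:
    jplace("c",np.radians(-13)); jset("c")
move_ptp([.45,.3,.3],q(np.radians(-40)))
s=cam("side");save(s,"s12",(190,100,360,270),3.5);t=cam("top");save(t,"t12",(190,135,335,275),4);save(t,"t12b",(75,135,335,285),3)
print(read_t())
E
```

```text
near [ 0.6255 -0.0327  0.0859] F [ 0.6  0.2 -0.7] w 0.0552 t 46.67
low [ 0.6247 -0.0323  0.0704] F [ 0.   0.2 -1.2] w 0.0554 t 47.3
0.0705 dF -0.25
0.0695 dF 2.82
rel [ 0.6247 -0.0322  0.0695] F [ 0.3 -0.6 -0.3] w 0.0779 t 48.16
clear [ 0.624  -0.0319  0.199 ] F [-0.  -0.  -0.2] w 0.078 t 49.17
down [ 0.5133 -0.4028  0.0149] F [ 0.5 -0.1 -0.9] w 0.0778 t 52.2
grip [ 0.5132 -0.4026  0.0148] F [-0.6  1.1  6.4] w 0.0552 t 52.53
4mm [ 0.5128 -0.4023  0.018 ] F [-0.2  0.6 -1.5] w 0.0553 t 52.82
up [ 0.5124 -0.4018  0.199 ] F [-0.7  0.2 -0.6] w 0.0553 t 54.18
near [ 0.5077 -0.0324  0.0856] F [ 0.4  0.4 -1.3] w 0.0552 t 56.48
low [ 0.507  -0.0321  0.0704] F [ 0.2 -0.6  0.2] w 0.0555 t 57.12
0.0705 dF -0.59
0.0695 dF 2.5
rel [ 0.507  -0.032   0.0694] F [ 0.   0.  -0.5] w 0.0781 t 57.98
clear [ 0.5064 -0.0318  0.1993] F [-0.1 -0.4  0.2] w 0.0782 t 58.99
60.4167
```

View pics/s12.png

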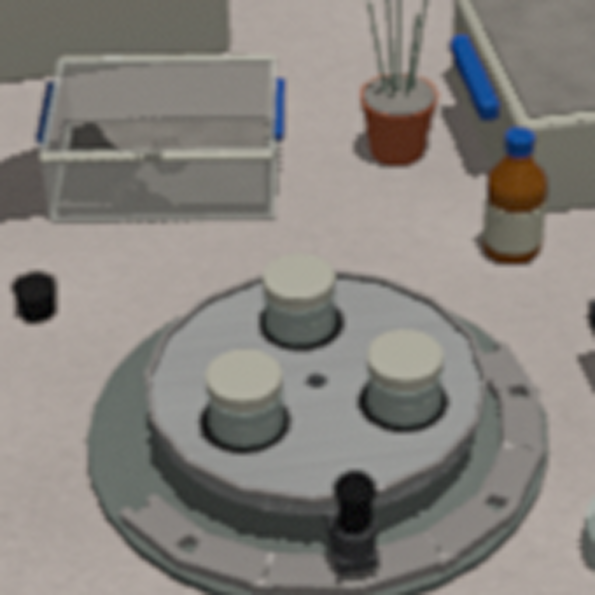

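View pics/t12.png

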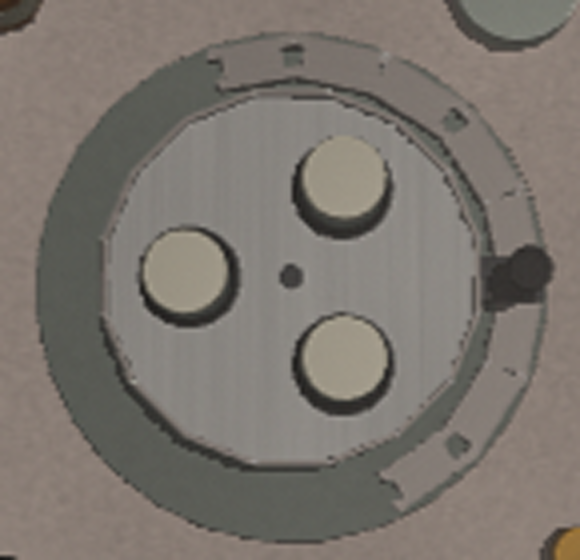

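View tub.

```bash
python3 - <<'E'
from h import *
move_ptp([.5629,-.1535,.2],q(np.radians(-1))); pause(.1)
t=cam("top");save(t,"t13",(85,180,165,285),5.5);s=cam("side");save(s,"s13",(190,105,290,170),8)
im=t["img"].astype(int)
for b,name in zip([(236,203),(275,180),(276,225)],"bac"):
    m=(im.min(2)>118)&(np.abs(im-np.array((151,144,129))).max(2)<22);w=np.zeros_like(m);w[b[1]-15:b[1]+15,b[0]-15:b[0]+15]=1
    bb=max(blobs(m&w,50),key=lambda k:k[1]);P=onz(t,bb[0],.108);print(name,bb,P.round(4),((P[:2]-PADS[name])*1e3).round(1))
E
```

```text
b ([234.5, 201.5], 679, [221, 188, 30, 30]) [0.5674 0.0723 0.108 ] [0.7 2.6]
a ([274.2, 177.3], 674, [260, 165, 30, 30]) [ 0.6287 -0.0307  0.108 ] [4.  1.5]
c ([264.8, 216.0], 114, [261, 210, 14, 23]) [ 0.5288 -0.0049  0.108 ] [21.8 27.1]
```

View pics/t13.png

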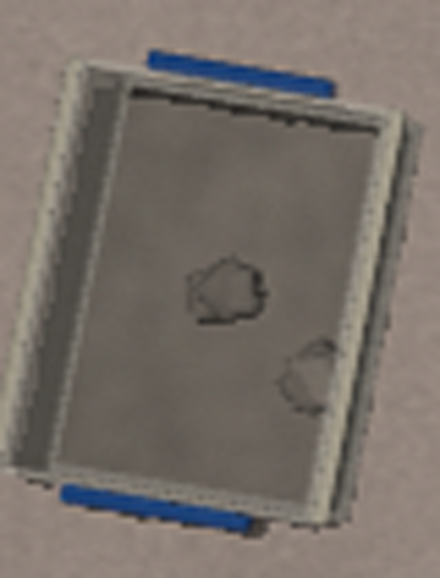

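View pics/s13.png

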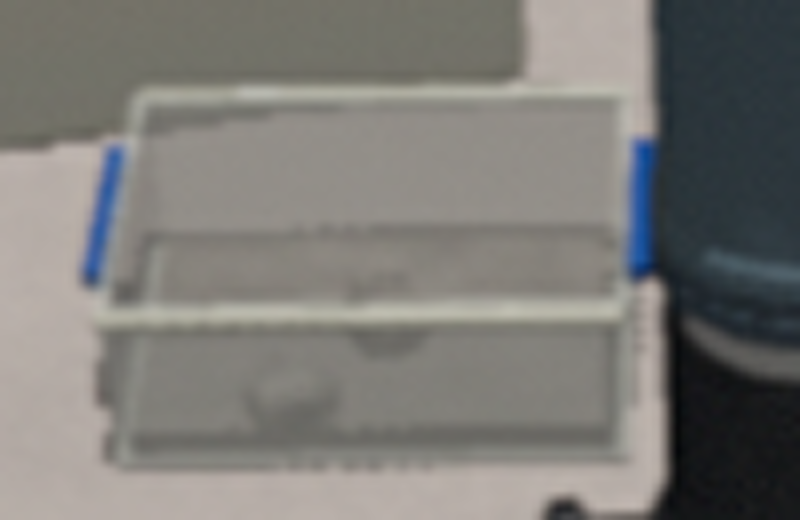

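Both lumps are in the tub, now lying apart at (228,290) and (310,375), so one was knocked aside. Next is the second index.

```bash
python3 - <<'E'
from h import *
r=np.radians
c,s=np.cos(np.pi/4),np.sin(np.pi/4);d=np.array([[c,-s],[s,c]])@(np.array([.4542,-.1061])-AX)+AX
set_gripper(.05)
move_linear([*d,.12],q(r(-1)),v=.15);FF("above")
move_linear([*d,.069],v=.06);FF("down")
set_gripper(.01,60);FF("grip")
move_linear([*d,.0765],v=.03);FF("mid");move_linear([*d,.0825],v=.03);FF("lift")
if read_contact_force()[2]<-5:
    a=arc(d,r(-1),.0827,0,r(45),8)
    FF("end")
S=cam("side");save(S,"s14",(200,150,360,270),5)
E
```

```text
above [ 0.5637 -0.154   0.1206] F [0.3 0.2 0.6] w 0.0495 t 63.43
down [ 0.5635 -0.1537  0.0693] F [-0.5 -0.2  0.5] w 0.05 t 64.43
grip [ 0.5636 -0.1536  0.0696] F [0.4 0.6 5.5] w 0.0277 t 64.78
mid [ 0.5627 -0.1535  0.0761] F [ 0.1 -0.9 -7.2] w 0.0277 t 65.17
lift [ 0.5629 -0.1535  0.0824] F [ 0.  -1.4 -8.8] w 0.0276 t 65.53
5.6 [ 0.5785 -0.153   0.0826] [ 1.  -1.7 -8.6] w 0.0277
11.2 [ 0.5935 -0.151   0.0826] [ 0.6 -1.8 -6.8] w 0.0274
16.9 [ 0.6083 -0.1476  0.0826] [ 1.8 -0.4 -8.4] w 0.0276
22.5 [ 0.6227 -0.1428  0.0826] [ 2.1 -1.8 -8.7] w 0.0276
28.1 [ 0.6366 -0.1365  0.0827] [ 2.2  0.  -8. ] w 0.0274
33.8 [ 0.6498 -0.129   0.0826] [ 2.3 -0.3 -8.5] w 0.0277
39.4 [ 0.6623 -0.1201  0.0827] [ 2.1  0.4 -8.7] w 0.0274
45.0 [ 0.6738 -0.1101  0.0827] [ 2.2  0.3 -7.7] w 0.0276
end [ 0.6738 -0.1101  0.0827] F [ 2.2  0.3 -7.7] w 0.0276 t 68.72
```

View pics/s14.png

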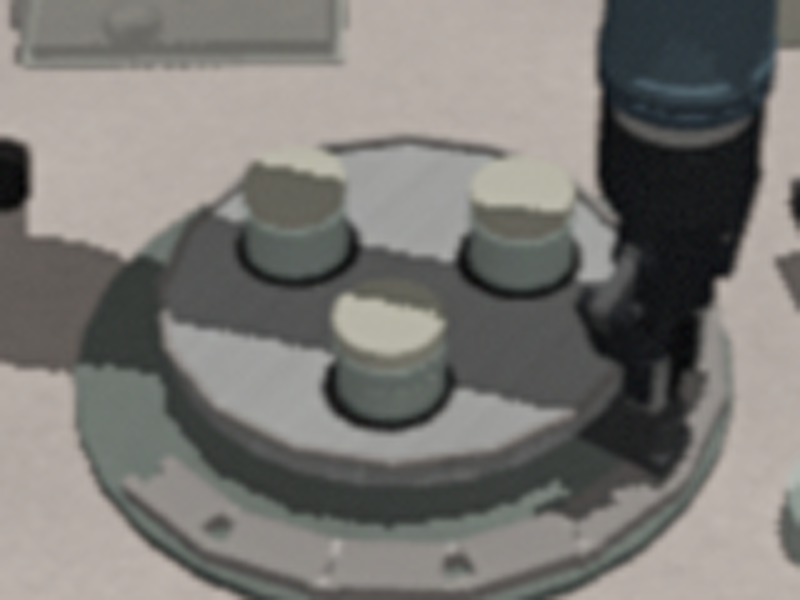

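The knob is above hole 2 at (660,390), and the jars are upright on their pads. I'll lower, release and back off.

```bash
python3 - <<'E'
from h import *
d=AX+np.array([[0,-1],[1,0]])@(np.array([.4542,-.1061])-AX); print(d)
for z in(.079,.076,.073,.070,.069): move_linear([*d,z],v=.03);FF(z)
set_gripper(.05);FF("open"); pause(.4);FF("wait")
move_linear([*d,.2],v=.12); move_ptp([.45,.3,.3],q(np.radians(-40))); pause(.2)
s=cam("side");save(s,"s15",(190,100,360,270),3.5);t=cam("top");save(t,"t15",(190,135,335,275),4)
print(read_t())
E
```

```text
[ 0.6739 -0.11  ]
0.079 [ 0.6736 -0.1103  0.0788] F [ 2.  -0.6 -6.5] w 0.0274 t 69.05
0.076 [ 0.6738 -0.1102  0.0759] F [ 1.8  0.2 -7.1] w 0.0276 t 69.3
0.073 [ 0.6739 -0.11    0.073 ] F [ 1.  -0.9 -5.5] w 0.0276 t 69.55
0.07 [ 0.674 -0.11   0.07 ] F [ 2.1 -0.5 -4.8] w 0.0275 t 69.8
0.069 [ 0.6743 -0.1099  0.0697] F [-0.3  0.8  1.9] w 0.0278 t 70.05
open [ 0.6739 -0.1101  0.069 ] F [ 0.1 -0.1 -0.4] w 0.0499 t 70.39
wait [ 0.6739 -0.11    0.069 ] F [-0.3 -0.1  0.6] w 0.0495 t 70.79
74.225
```

View pics/s15.png

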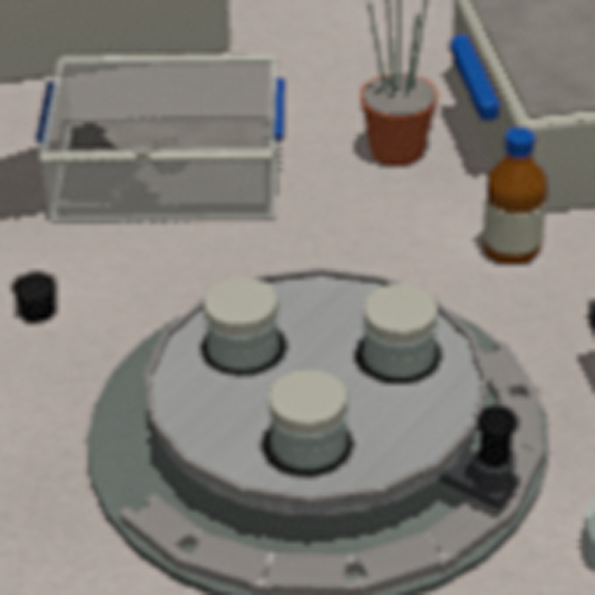

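View pics/t15.png

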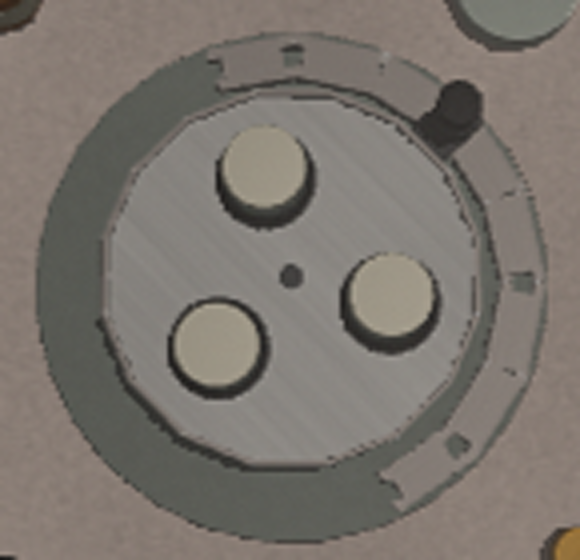

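```bash
python3 - <<'E'
from h import *
s,t=cam("side"),cam("top")
p,e=tri(s,(190+497/3.5-.4,100+418/3.5-.4),t,(190+461/4-.4,135+102/4-.4));print(p,e)
v=onz(t,(190+461/4-.4,135+102/4-.4),.105)[:2]-AX;print(np.linalg.norm(v),np.degrees(np.arctan2(v[1],v[0]))+136.1)
# expected lid pixels vs seen
for n,(x,y) in PADS.items():
    d=np.array([x,y])-AX;a=np.pi/4;d=np.array([[np.cos(a),-np.sin(a)],[np.sin(a),np.cos(a)]])@d+AX
    print(n,((proj(t,[*d,.108])-[190,135]+.4)*4).round(1))
save(t,"t16",(85,180,165,285),5.5);save(s,"s16")
E
```

```text
[ 0.6728315  -0.11089575  0.1094031 ] 0.0008441594643346354
0.15576979541635164 89.61651165036966
a [260.9 167.6]
b [214.8 343.1]
c [392.1 294.1]
```

View pics/s16.png

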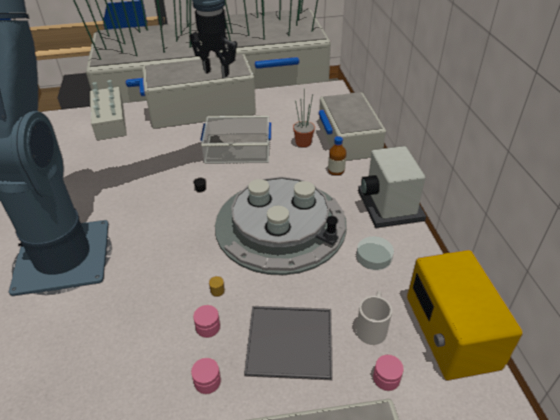

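```bash
python3 - <<'E'
from h import *
print(read_t(),np.round(read_contact_force(),2)); hand_in()
E
```

```text
74.325 [ 0.52  0.13 -0.58]
the job is handed in; nothing more can be done
```

I finished every step and handed the job in at about 74 s; it reported no verdict. Two pumice lumps were present and both are in the tub. The table was indexed to hole 1, all three jars were loaded (gripper set to 20 N, its minimum), and the table was then indexed to hole 2.

**Last checks:**
- **Table:** it turned 89.6° in total. Both times, the force readings showed the pin dropping freely to its rest height.
- **Jars:** all three stand upright on their pads, each lid within about 1 image pixel (3 mm) of where it should be.
- **Lumps:** both were clearly seen in the tub just before the second turn, after one had been knocked aside there. I did not zoom in on the tub again after that.
- **Bystanders:** everything else on the bench looked unmoved, and the arm finished clear of everything.

**Disagreements:**
- **Knob height:** the last camera measurement put it at 109 mm, against 107 mm at the start. That is within how well I can read the pixels, and a pin riding on the ring would read 11 mm higher.
- **Jar positions on the deck:** an automatic lid check before the second turn failed because its mask picked up the deck, so I relied on viewed pictures and the final lid check instead.
- **Camera calibration:** the two cameras differ by 2–4 mm on the deck; I worked from the top one.

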